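# Unlock a photomask dry box, crack its sticky lid and hold it ajar

### The job

Slide the red lock of the photomask dry box to the left, right to its open end stop, then lift the lid by its black handle until it breaks free of the sticky gasket, and hold it ajar with its front edge about 25 mm up so that the purge gas can bleed off. Do not let the lid fly open, and leave everything else, the mask inside included, where it is. Finish while still holding the lid ajar by its handle, keeping it still: do not let go.

Things in the scene. Friction and masses are not known exactly. Their poses are not given: they have to be found in the camera images.
- dry_box: white photomask dry box fixed on the table, turned up to 0.3 rad. Origin under it on the table, x from its front (robot side) to its hinge side, y left, z up; offsets below are in this frame, mm. Tub: x -80 to 140, y -125 to 125, 80 high, black gasket up to z 84. In front a ledge x -175 to -80, 46 high, carries the slide lock
- lid: white frame, amber window, 238 x 250 x 12 mm, 0.45 to 0.65 kg; origin at the middle of the hinge line, axes as the box's when closed. Opens by turning about +y of the box (front edge up); falls shut if let go. The gasket sticks: 14 to 20 N up at the handle (with the weight) break it free; the pull peaks at 2 mm rise of the front edge, is gone by 10 mm, then 3 N of weight remain
- lid_hinge (a point): point on the hinge line at mid width, box frame (140, 0, 84) mm; the line runs along the box's y
- lid_grip (a point): centre of the black handle's bar on the lid: 112 mm along y, 12 x 12 mm thick, on an end post at each end, 24 mm free below it; closed, it is 126 mm above the table, 205 mm before the hinge line along x and 42 mm above it. Grip from above, one finger on its front and one on its far side (closing along x)
- lid_edge (a point): middle of the lower front edge of the lid, 233 mm from the hinge line; 84 mm above the table when closed. Its height above that is how far the lid is open
- lock (a joint): travel of the slide lock, m: 0 locked, 0.045 open end stop; starts between 0 and 0.012. Slides along +y of the box (to the left, seen from the robot) against about 3 N of friction and stays where it is left. Up to about 0.025 its steel plate covers the foot of the lid's hook and blocks the lid
- lock_top (a point): centre of the top of the lock's red grip, 16 (x) x 22 (y) x 32 mm high, on a steel plate between two aluminium rails; its top is at z 94.5, the rails' tops at 66.5. It is at x -140, y 12 plus the joint value. The lid's front edge is 39 mm behind its far face; the lid's hook is at y -60 to -40
- photomask: the mask inside the closed box: dark chromed glass plate 152 x 152 x 6.4 mm lying on four rests, seen through the amber window; origin at the centre of its underside; not to be moved
- wafer_shipper: white round wafer case, 118 mm across, 17 mm high, lying on the table beside the box; not to be moved; origin under its middle
- resist_bottle: closed amber bottle with black cap, 64 mm across, 140 mm high, beside the box; not to be moved; origin under its middle
- wafer_carrier: blue open wafer carrier, 100 x 88 x 62 mm, with wafers, beside the box; not to be moved; origin under its middle
- bench_timer: white bench timer, 74 x 74 x 22 mm, with a grey display and three keys, lying beside the box; not to be moved; origin under its middle
- mask_stand: steel four-legged stand with a yellow mask cassette, 120 x 120 mm foot, 164 mm high, farther to one side of the box; not to be moved; origin under its middle
- tweezers: steel tweezers with black tip guard, 135 mm long, 6 mm thick, lying farther to one side of the box; not to be moved; origin under its middle
- loupe: small black magnifier, 28 mm across, 30 mm high, standing on the right end of the box's front ledge; not to be moved; origin under its middle

How it is judged:
By the outcome, as a careful person would: the job done as asked, in the order asked, and still so for the second after the job is handed in, while the arm keeps its last pose, push and grip.
It also fails if it takes over 42 s, if anything falls off the work surface, if the arm or the gripper's body presses on something with over 40 N, if the wrist force passes 120 N, or if a joint passes its speed limit or range.

### The arm

A 7-joint arm with a two-finger parallel gripper is mounted at the origin on the work surface. World frame = base frame: x ahead of the robot, y to its left, z up, the work surface at z = 0. Lengths are in m, angles in rad, forces in N, time in s.
With the tool pointing down it reaches from about 0.4 to 0.85 m from the base axis. Payload 6.9 kg.
Tool frame: the origin (TCP) lies between the finger pads, 19 mm behind the fingertips; this is the grasp point; z points along the fingers, y is the line along which they close (so a half turn about z gives the same grasp; the last joint's range is limited). The gripper opens to 85 mm and grips with 20 to 120 N. Pads are 22 mm wide; open, the fingers measure 114 mm over their backs; the gripper's body (76 mm by 85 mm) begins 54 mm behind the grasp point. The pads swing forward as they close: fully open they stand 13 mm farther back than shut.
Start: joints at [1.288, 0.507, -0.238, 1.5, 0.126, 1.149, -0.155], TCP at [0.237, -0.578, 0.25] pointing down, gripper open.
Joint ranges: [-3.08, 3.08], [-0.24, 2.05], [-1.43, 1.35], [0, 2.5], [-1.52, 4.66], [0.17, 1.96], [-2.89, 2.89]. Speed limits (rad/s): [2.39, 2.39, 3.14, 3.14, 3.14, 3.14, 3.14].

### API

Orientations are given as [roll, pitch, yaw] about the fixed x, y, z axes, in that order (R = Rz(yaw) Ry(pitch) Rx(roll)).
In Python, from bench import ctrl, optics gives the robot as it stands. The module is installed in compiled form; this text tells all that it offers.
- The arm moves only by the tool arm_command, never from a script. Its argument "rows" is one flat list of numbers, 5 for each row, row after row: the closure, from -1 (fully open) to 1 (shut), then the shift along the tool's x, y, z in parts of the range, where 1.0 means 1000 mm, then the turn about the tool's z in a scale on which 1.0 is 180 degrees. A call has 1 to 10 rows; each row is the pose to reach, as a shift and turn from the pose commanded when the call began, along the tool's axes at that moment; what a row does not reach only later rows make up. A row lasts 1/12 s, in which the tool goes at most 41.7 mm and 7.16 degrees, less where a joint would pass 70% of its speed; a pose out of reach is approached as far as the arm can. Shift and turn numbers lie between -1 and 1, and a call with a number outside is refused. A call with a gripper value outside its range is refused whole. The fingers move at their own pace and stop on an object; "grip_force" is the grip in N (left out, the last holds). Time passes only in rows, so rows that repeat a pose let the fingers close. It gives the time, the measured TCP pose, the force, the opening and the grip force at its end, in the units of the state.
- ctrl.sense(): the state, without advancing time (a new reading comes with each control period).
- optics.camera(name): name is "scene" or "top" or "wrist"; returns the picture (480x640x3 uint8, blue, green, red); there is no depth.
- optics.calibration(name): a dict with "fx", "fy", "cx", "cy" (pixels), "world_to_cam" (4x4, takes a point from world to camera coordinates). Camera axes: x right, y down, z forward; pixel columns grow to the right and rows downward; lengths in m; the calibration is good to about 2 mm. A picture is of the moment at which its call begins: read the wrist's pose just before it. calibration takes no time and is no camera call; for the wrist camera it gives the pose at the moment of the call.
- ctrl.job_done(): hands the job in; it is judged then, once.
The state is a dict: "t": time; "joint_pos": joint angles; "joint_velocities": joint speeds; "tau": joint torques, N m; "ee_pos": TCP position; "tool_rot": TCP orientation; "force": force on the tool from outside, world axes, zero at the start; "moment": the same for the moment, N m; "finger_gap": finger opening in m; "finger_force": force on a finger pad.
Only numpy, scipy, OpenCV 4.12 (cv2) and the standard library are available. Lean on these libraries where they do the work, as an engineer would, in place of code of your own. Each camera call takes 0.05 s, during which the arm holds its last target. There are 200 camera calls.

## Working session

There is one attempt and no reset: what is moved stays moved. The work goes in short steps, Python scripts to look and compute and a tool call to move; the robot and the scene stay as the last step left them, time stands still between calls to the robot, and variables do not carry over. Pictures are saved under pics/ and viewed, at most 10 in all, crops included, and the job is handed in when it is done.

Besides the shell and the picture viewer there is one more tool, called as name(argument=value, ...) on one line, values as JSON. arm_command: Moves the arm, as the interface text tells. Its arguments: {"type":"object","properties":{"rows":{"type":"array","items":{"type":"number"}},"grip_force":{"type":"number"}},"required":["rows"]}

```bash
mkdir -p pics
python3 - <<'E'
from bench import ctrl, optics
import cv2
s=ctrl.sense();print({k:s[k] for k in("t","ee_pos","tool_rot","force","finger_gap")})
for n in("scene","top"):
    cv2.imwrite(f"pics/{n}.png",optics.camera(n));c=optics.calibration(n);print(n,c)
E
```

```text
{'t': 0.0, 'ee_pos': array([ 0.23669312, -0.57792586,  0.24912577]), 'tool_rot': array([-3.13977426e+00,  2.75090633e-05,  3.88846496e-01]), 'force': array([-0.07086304, -0.36795788, -0.35463611]), 'finger_gap': 0.08567459332650987}
scene {'fx': 448.9209875529475, 'fy': 448.9209875529475, 'cx': 328.05028126513525, 'cy': 238.74989701557286, 'world_to_cam': array([[ 1.01710196e-01,  9.94814064e-01,  1.18898233e-04,
        -1.09273941e-01],
       [ 7.52227689e-01, -7.68298525e-02, -6.54408648e-01,
        -3.32109272e-01],
       [-6.51005792e-01,  6.66494705e-02, -7.56141063e-01,
         1.51813503e+00],
       [ 0.00000000e+00,  0.00000000e+00,  0.00000000e+00,
         1.00000000e+00]])}
top {'fx': 567.3408477298245, 'fy': 567.3408477298245, 'cx': 308.75337442355135, 'cy': 229.25663874792357, 'world_to_cam': array([[ 0.00329248, -0.99995795,  0.00855942,  0.03907859],
       [-0.99811605, -0.00381058, -0.06123582,  0.53470418],
       [ 0.06126586, -0.00834167, -0.99808663,  1.45815572],
       [ 0.        ,  0.        ,  0.        ,  1.        ]])}
```

View pics/top.png

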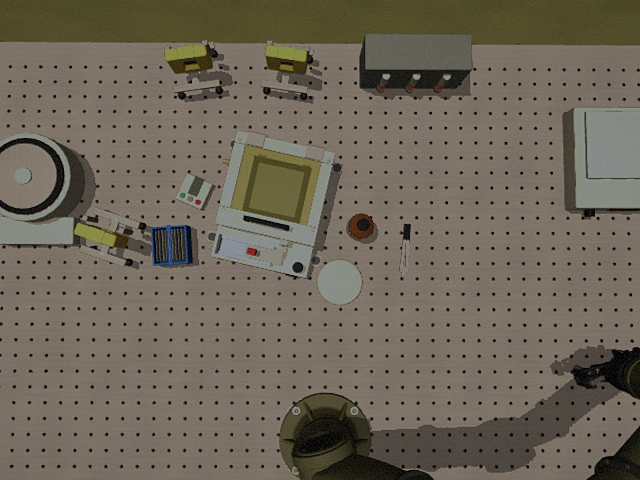

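View pics/scene.png

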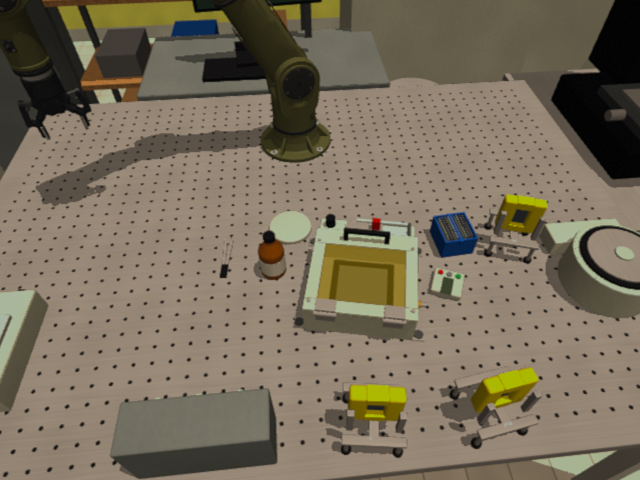

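The top view shows the box at about px (270,205), turned clockwise, the red lock at about (252,251) and the handle at about (268,222). I'll enlarge it to read these more closely.

Run:
```python
import cv2
im=cv2.imread("pics/top.png")[200:285,200:325]
cv2.imwrite("pics/topc.png",cv2.resize(im,None,fx=6,fy=6,interpolation=cv2.INTER_CUBIC))
im=cv2.imread("pics/scene.png")[205:275,310:430]
cv2.imwrite("pics/scenec.png",cv2.resize(im,None,fx=6,fy=6,interpolation=cv2.INTER_CUBIC))
```

```text
(no output)
```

View pics/topc.png

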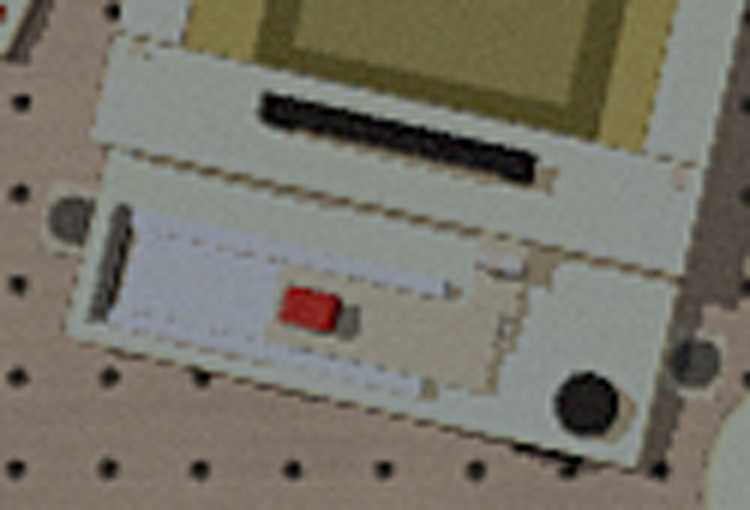

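View pics/scenec.png

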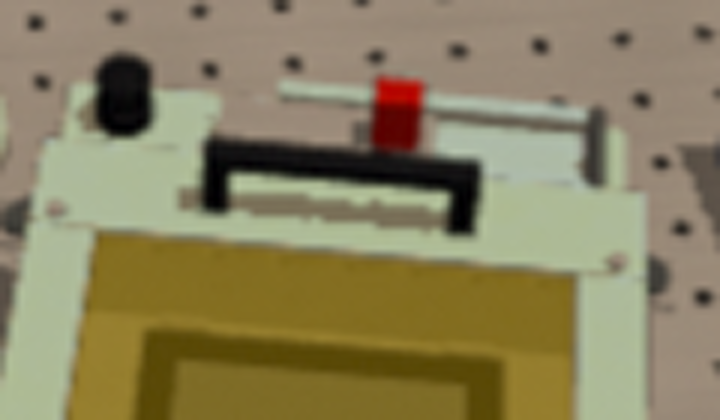

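The top crop gives the bar ends at about (263,108) and (537,168), the lock top at about (310,309), the lid's front corners at about (95,138) and (685,272), and the ledge corners at about (70,335) and (640,467). The scene crop gives the upper bar edge at (207,140) to (480,163) and the red top at about (400,88).

```bash
cat > h.py <<'E'
import numpy as np
from scipy.optimize import least_squares
from bench import ctrl, optics
def proj(n,P):
    c=optics.calibration(n);T=c["world_to_cam"];p=np.atleast_2d(P)@T[:3,:3].T+T[:3,3]
    return np.c_[c["fx"]*p[:,0]/p[:,2]+c["cx"],c["fy"]*p[:,1]/p[:,2]+c["cy"]]
def box2w(b,P):
    P=np.atleast_2d(P)/1000.;c,s=np.cos(b[2]),np.sin(b[2])
    return np.c_[b[0]+c*P[:,0]-s*P[:,1],b[1]+s*P[:,0]+c*P[:,1],P[:,2]]
def totool(s,v):
    from scipy.spatial.transform import Rotation as R
    return R.from_euler("xyz",s["tool_rot"]).as_matrix().T@v
E
python3 - <<'E'
from h import *
o=np.array
top=[((-65,56,132),(263,108)),((-65,-56,132),(537,168)),((-93,125,96),(95,138)),((-93,-125,96),(685,272)),((-175,125,46),(70,335)),((-175,-125,46),(640,467))]
sc=[((-71,-56,132),(207,140)),((-71,56,132),(480,163))]
tp=o([t[1] for t in top])/6+[200,200]-.4; sp=o([t[1] for t in sc])/6+[310,205]-.4
L=lambda q:o([[-140,12+q,94.5]])
def f(b):
    return np.r_[(proj("top",box2w(b,[t[0] for t in top]))-tp).ravel(),(proj("scene",box2w(b,[t[0] for t in sc]))-sp).ravel(),
     (proj("top",box2w(b,L(b[3])))-(o([310,309])/6+200-.4)).ravel(),(proj("scene",box2w(b,L(b[3])))-(o([400,88])/6+[310,205]-.4)).ravel()]
r=least_squares(f,[.5,.1,-.2,5]);print(r.x,r.fun.round(1));b=r.x;np.save("b.npy",b)
print("lock",box2w(b,L(b[3])),"bar",box2w(b,[[-65,0,126]]))
E
```

```text
[ 0.60857615  0.13052006 -0.21817209 11.26632879] [-0.3 -1.  -0.4 -0.7 -0.7  0.1  0.2  0.2 -0.9  0.2  0.3 -0.1 -1.5 -1.2
 -0.3 -1.  -0.4 -0.6 -0.6  0.2]
lock [[0.47693078 0.18353721 0.0945    ]] bar [[0.54511699 0.14458901 0.126     ]]
```

Run:
```python
from h import *
b=np.load("b.npy");s=ctrl.sense();print(s["t"],s["joint_pos"].round(2))
T=box2w(b,[[-140,-19,200]])[0];print("pre",T, "turn deg",np.degrees(s["tool_rot"][2]-(np.pi/2+b[2])))
a0=np.arctan2(s["ee_pos"][1],s["ee_pos"][0]);a1=np.arctan2(T[1],T[0])
r0=np.hypot(*s["ee_pos"][:2]);r1=np.hypot(*T[:2])
for k in(.25,.5,.75,1):
    a=a0+k*(a1-a0);r=r0+k*(r1-r0);p=np.array([r*np.cos(a),r*np.sin(a),.25-.05*(k==1)]);print(k,p.round(3),totool(s,p-s["ee_pos"]).round(3))
```

```text
0.1 [ 1.29  0.51 -0.24  1.5   0.13  1.15 -0.15]
pre [0.46778242 0.14227282 0.2       ] turn deg -55.22634668357738
0.25 [ 0.406 -0.429  0.25 ] [ 0.213 -0.074 -0.001]
0.5 [ 0.503 -0.239  0.25 ] [ 0.375 -0.213 -0.   ]
0.75 [ 0.521 -0.039  0.25 ] [ 0.468 -0.391 -0.   ]
1 [0.468 0.142 0.2  ] [ 0.487 -0.579  0.05 ]
```

The manual's scale: turns go in shares of 180 degrees. Converting my numbers, -40 degrees / 180 = -0.2222.

arm_command(rows=[1,0.036,-0.012,0,-0.0222,1,0.071,-0.025,0,-0.0444,1,0.107,-0.037,0,-0.0667,1,0.142,-0.049,0,-0.0889,1,0.178,-0.062,0,-0.1111,1,0.213,-0.074,0,-0.1333,1,0.24,-0.097,0,-0.1556,1,0.267,-0.12,0,-0.1778,1,0.294,-0.144,0,-0.2,1,0.321,-0.167,0,-0.2222], grip_force=40)

```text
t: 0.93
ee_pos: [0.4709, -0.3003, 0.2497]
tool_rot: [-3.141, -0.0, 1.09]
force: [-0.2, 0.2, 0.1]
finger_gap: -0.0002
finger_force: 0.0
```

Run:
```python
from h import *
b=np.load("b.npy");s=ctrl.sense();print(s["t"],s["ee_pos"],s["tool_rot"],s["force"],s["finger_gap"])
T=box2w(b,[[-140,-19,200]])[0];print("turn deg",np.degrees(s["tool_rot"][2]-(np.pi/2+b[2])))
for p in ([.503,-.1,.25],[.50,.05,.25],T):print(totool(s,p-s["ee_pos"]).round(3))
```

```text
0.9333 [ 0.47094946 -0.30032716  0.24966001] [-3.14082104e+00 -5.65059031e-05  1.09046667e+00] [-0.17587211  0.18325826  0.05615906] -0.00022111832711016816
turn deg -15.020521971260212
[ 0.192 -0.064 -0.   ]
[ 0.324 -0.136 -0.   ]
[ 0.391 -0.207  0.05 ]
```

In the tool's units: -15 degrees / 180 = -0.0833.

arm_command(rows=[1,0.035,-0.012,0,-0.0167,1,0.07,-0.024,0,-0.0333,1,0.105,-0.036,0,-0.05,1,0.14,-0.048,0,-0.0667,1,0.175,-0.06,0,-0.0833,1,0.21,-0.074,0,-0.0833,1,0.245,-0.093,0,-0.0833,1,0.28,-0.112,0,-0.0833,1,0.312,-0.13,0,-0.0833,1,0.336,-0.152,0,-0.0833])

```text
t: 1.77
ee_pos: [0.4926, 0.0688, 0.2499]
tool_rot: [3.141, -0.001, 1.35]
force: [0.6, 0.6, 0.4]
finger_gap: 0.0
finger_force: 0.0
```

```bash
cat > st.py <<'E'
from h import *
import sys
b=np.load("b.npy");s=ctrl.sense();print(round(s["t"],2),s["ee_pos"].round(4),s["tool_rot"].round(3),s["force"].round(1),round(s["finger_gap"],4),round(float(np.max(s["finger_force"])),1))
c,sn=np.cos(b[2]),np.sin(b[2]);d=s["ee_pos"]-[b[0],b[1],0]
print("box",np.round(np.array([c*d[0]+sn*d[1],-sn*d[0]+c*d[1],d[2]])*1000,1),"Fbox",np.round([c*s["force"][0]+sn*s["force"][1],-sn*s["force"][0]+c*s["force"][1],s["force"][2]],1),"turn",np.degrees(s["tool_rot"][2]-(np.pi/2+b[2])).round(2))
if len(sys.argv)>1:
    T=box2w(b,[[float(v) for v in sys.argv[1:4]]])[0];print("tool shift",totool(s,T-s["ee_pos"]).round(4))
E
python3 st.py -140 -19 200
```

```text
1.77 [0.4926 0.0688 0.2499] [ 3.141e+00 -1.000e-03  1.350e+00] [0.6 0.6 0.4] 0.0 0.0
box [-99.9 -85.3 249.9] Fbox [0.4 0.7 0.4] turn -0.15
tool shift [ 0.0662 -0.0403  0.05  ]
```

arm_command(rows=[1,0.02,-0.012,0.015,0,1,0.044,-0.027,0.03,0,1,0.06,-0.037,0.045,0,1,0.064,-0.04,0.05,0,1,0.064,-0.04,0.05,0,1,0.064,-0.04,0.05,0])

```text
t: 2.27
ee_pos: [0.4677, 0.1366, 0.2]
tool_rot: [-3.141, 0.001, 1.349]
force: [-1.0, -1.3, 0.0]
finger_gap: 0.0001
finger_force: 0.0
```

```bash
python3 st.py -140 -19 92; python3 -c "
from h import *
import cv2
c=optics.calibration('wrist');print(c)
np.save('wc.npy',c);cv2.imwrite('pics/w1.png',optics.camera('wrist'))"
```

```text
2.27 [0.4677 0.1366 0.2   ] [-3.141e+00  1.000e-03  1.349e+00] [-1.  -1.3  0. ] 0.0001 0.0
box [-138.8  -24.6  200. ] Fbox [-0.7 -1.5  0. ] turn -0.22
tool shift [ 0.0057 -0.0011  0.108 ]
{'fx': 401.5878791782542, 'fy': 401.5878791782542, 'cx': 326.61688639204783, 'cy': 237.19571595717537, 'world_to_cam': array([[ 9.75436539e-01, -2.20280412e-01,  3.12677794e-04,
        -4.27176640e-01],
       [-2.11853631e-01, -9.37730673e-01,  2.75280264e-01,
         2.04467002e-01],
       [-6.03456423e-02, -2.68584670e-01, -9.61363968e-01,
         3.95366817e-01],
       [ 0.00000000e+00,  0.00000000e+00,  0.00000000e+00,
         1.00000000e+00]])}
```

View pics/w1.png

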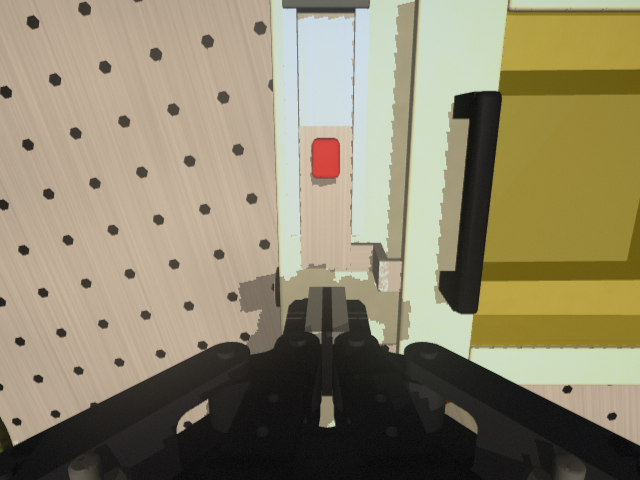

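The wrist view shows the red lock top at px (326,158), the lid's front edge from (417,0) to (403,340), and the bar from about (487,93) to (466,312). The fingers sit to the right of the lock, in line with it. I'll check the lock and bar positions against this view.

Run:
```python
from h import *
b=np.load("b.npy");c=np.load("wc.npy",allow_pickle=True).item();T=c["world_to_cam"]
def ray(u,v,z):
    d=T[:3,:3].T@np.array([(u-c["cx"])/c["fx"],(v-c["cy"])/c["fy"],1]);o=-T[:3,:3].T@T[:3,3]
    p=o+d*(z-o[2])/d[2];w=p[:2]-b[:2];return np.round(1000*np.array([np.cos(b[2])*w[0]+np.sin(b[2])*w[1],-np.sin(b[2])*w[0]+np.cos(b[2])*w[1]]),1)
print("lock",ray(326,158,.0945),"bar +y end",ray(487,93,.132),"bar -y end",ray(466,310,.132),"lid edge",ray(414,60,.096),ray(406,250,.096),"ledge",ray(273.5,60,.046),ray(279,250,.046))
```

```text
lock [-138.    25.2] bar +y end [-65.2  56.9] bar -y end [-64.8 -50.4] lid edge [-91.6  75.7] [-90.5 -28.8] ledge [-171.3   82.9] [-172.5  -44.5]
```

arm_command(rows=[1,0.004,0,0.02,0,1,0.004,0,0.045,0,1,0.004,0,0.07,0,1,0.004,0,0.09,0,1,0.004,0,0.102,0,1,0.004,0,0.107,0,1,0.004,0,0.107,0,1,0.004,0,0.107,0])

```text
t: 2.98
ee_pos: [0.4692, 0.1406, 0.0937]
tool_rot: [3.141, -0.0, 1.347]
force: [0.7, 0.2, -0.6]
finger_gap: 0.0001
finger_force: 0.0
```

```bash
python3 st.py -140 34 92
```

```text
2.98 [0.4692 0.1406 0.0937] [ 3.141 -0.     1.347] [ 0.7  0.2 -0.6] 0.0001 0.0
box [-138.2  -20.3   93.7] Fbox [ 0.6  0.4 -0.6] turn -0.3
tool shift [ 0.0543 -0.002   0.0017]
```

arm_command(rows=[1,0.01,0,0.001,0,1,0.018,0,0.001,0,1,0.023,0,0.001,0,1,0.027,0,0.001,0,1,0.031,0,0.001,0,1,0.035,0,0.001,0,1,0.039,0,0.001,0,1,0.042,0,0.001,0,1,0.045,0,0.001,0,1,0.045,0,0.001,0])

```text
t: 3.82
ee_pos: [0.4784, 0.1858, 0.092]
tool_rot: [3.142, -0.001, 1.349]
force: [0.5, -1.0, 0.6]
finger_gap: 0.0002
finger_force: 0.2
```

```bash
python3 st.py -140 34 92
```

```text
3.82 [0.4784 0.1858 0.092 ] [ 3.142e+00 -1.000e-03  1.349e+00] [ 0.5 -1.   0.6] 0.0002 0.2
box [-139.    25.8   92. ] Fbox [ 0.7 -0.8  0.6] turn -0.19
tool shift [ 0.0082 -0.001  -0.    ]
```

arm_command(rows=[1,0.002,0,0,0,1,0.004,0,0,0,1,0.006,0,0,0,1,0.007,0,0,0,1,0.008,0,0,0])

```text
t: 4.23
ee_pos: [0.48, 0.1928, 0.0919]
tool_rot: [-3.141, 0.0, 1.349]
force: [-0.2, -3.0, 0.9]
finger_gap: 0.0002
finger_force: 1.5
```

```bash
python3 st.py -140 34 92;  python3 -c "
from h import *
import cv2
cv2.imwrite('pics/w2.png',optics.camera('wrist')[:340,200:520])"
```

```text
4.23 [0.48   0.1928 0.0919] [-3.141  0.     1.349] [-0.2 -3.   0.9] 0.0002 1.5
box [-139.1   33.    91.9] Fbox [ 0.4 -3.   0.9] turn -0.23
tool shift [ 0.001  -0.0009 -0.0001]
```

View pics/w2.png

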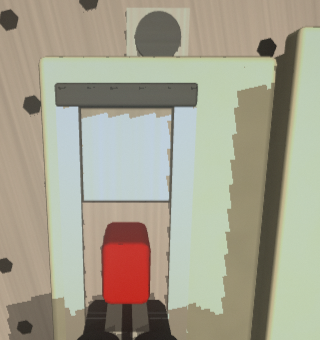

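The wrist crop shows the fingers touching the red grip at crop px (127,300), with the plate's leading edge at row 201. The force equals the 3 N of sliding friction, so the lock is moving and not yet at its stop.

arm_command(rows=[1,0.001,0,0,0,1,0.002,0,0,0,1,0.003,0,0,0,1,0.004,0,0,0])

```text
t: 4.62
ee_pos: [0.4808, 0.1967, 0.0919]
tool_rot: [-3.141, 0.0, 1.349]
force: [-0.9, -3.2, 0.2]
finger_gap: -0.0001
finger_force: 1.5
```

```bash
python3 st.py
```

```text
4.62 [0.4808 0.1967 0.0919] [-3.141  0.     1.349] [-0.9 -3.2  0.2] -0.0001 1.5
box [-139.    37.    91.9] Fbox [-0.1 -3.3  0.2] turn -0.23
```

arm_command(rows=[1,0.001,0,0,0,1,0.002,0,0,0,1,0.003,0,0,0,1,0.003,0,0,0])

```text
t: 4.95
ee_pos: [0.4811, 0.1981, 0.0919]
tool_rot: [-3.141, 0.003, 1.348]
force: [-1.3, -7.9, 4.5]
finger_gap: 0.0003
finger_force: 3.9
```

```bash
python3 st.py
```

```text
4.95 [0.4811 0.1981 0.0919] [-3.141e+00  3.000e-03  1.348e+00] [-1.3 -7.9  4.5] 0.0003 3.9
box [-139.1   38.4   91.9] Fbox [ 0.4 -8.   4.5] turn -0.28
```

arm_command(rows=[1,0.001,0,0,0,1,0.002,0,0,0,1,0.002,0,0,0])

```text
t: 5.2
ee_pos: [0.4812, 0.1982, 0.0919]
tool_rot: [-3.141, 0.006, 1.347]
force: [-3.4, -12.2, 8.1]
finger_gap: -0.0003
finger_force: 6.4
```

```bash
python3 st.py
```

```text
5.2 [0.4812 0.1982 0.0919] [-3.141  0.006  1.347] [ -3.4 -12.2   8.1] -0.0003 6.4
box [-139.    38.5   91.9] Fbox [ -0.7 -12.7   8.1] turn -0.34
```

The lock is at its end stop: it stays at 38.5 mm while the force climbs to 12.7 N. I'll back off, rise and move over the handle.

arm_command(rows=[1,-0.015,0,0,0,1,-0.028,0,0,0,1,-0.03,0,-0.03,0,0,-0.035,0,-0.065,0,-1,-0.04,0.01,-0.095,0,-1,-0.044,0.035,-0.095,0,-1,-0.044,0.06,-0.095,0,-1,-0.044,0.072,-0.095,0,-1,-0.044,0.074,-0.095,0,-1,-0.044,0.074,-0.095,0])

```text
t: 6.03
ee_pos: [0.5446, 0.1425, 0.1867]
tool_rot: [-3.141, -0.001, 1.348]
force: [-1.2, 0.4, -0.1]
finger_gap: 0.0834
finger_force: 0.0
```

```bash
python3 st.py -65 0 125;  python3 -c "
from h import *
import cv2
np.save('wc.npy',optics.calibration('wrist'));cv2.imwrite('pics/w3.png',optics.camera('wrist'))"
```

```text
6.03 [0.5446 0.1425 0.1867] [-3.141e+00 -1.000e-03  1.348e+00] [-1.2  0.4 -0.1] 0.0834 0.0
box [-65.   -2.1 186.7] Fbox [-1.3  0.1 -0.1] turn -0.26
tool shift [0.0021 0.     0.0617]
```

View pics/w3.png

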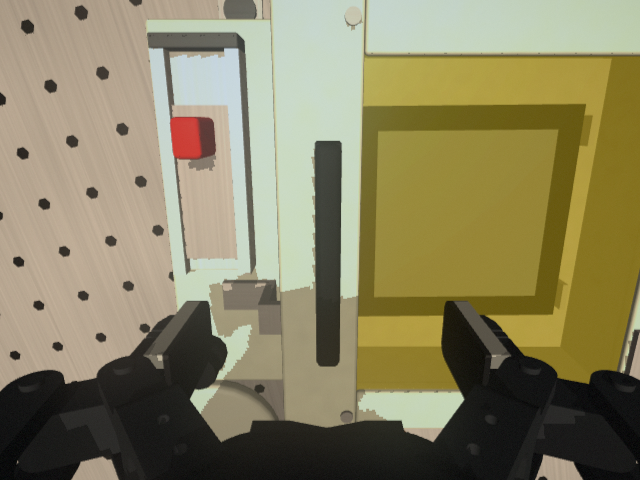

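The wrist view shows the bar (column 328, rows 141–366) centred between the open fingers (columns 208–445), with the red lock staying at the left end. I'll descend and grip.

arm_command(rows=[-1,0.002,0,0.02,0,-1,0.002,0,0.04,0,-1,0.002,0,0.055,0,-1,0.002,0,0.061,0,-1,0.002,0,0.061,0,1,0.002,0,0.061,0,1,0.002,0,0.061,0,1,0.002,0,0.061,0,1,0.002,0,0.061,0,1,0.002,0,0.061,0], grip_force=60)

```text
t: 6.92
ee_pos: [0.5452, 0.1444, 0.1266]
tool_rot: [3.141, -0.0, 1.349]
force: [-0.1, 0.1, 0.6]
finger_gap: 0.0257
finger_force: 0.0
```

arm_command(rows=[1,0,0,0,0,1,0,0,0,0,1,0,0,0,0,1,0,0,0,0])

```text
t: 7.25
ee_pos: [0.5455, 0.1443, 0.1265]
tool_rot: [3.14, -0.0, 1.348]
force: [0.8, -1.4, 6.0]
finger_gap: 0.011
finger_force: 60.2
```

```bash
python3 st.py -65 0 125
```

```text
7.25 [0.5455 0.1443 0.1265] [ 3.14  -0.     1.348] [ 0.8 -1.4  6. ] 0.011 60.2
box [-64.5  -0.2 126.5] Fbox [ 1.1 -1.2  6. ] turn -0.24
tool shift [ 0.0002 -0.0005  0.0015]
```

arm_command(rows=[1,0,0,-0.0005,0,1,0,0,-0.001,0,1,0,0,-0.0015,0,1,0,0,-0.002,0,1,0,0.0005,-0.0025,0,1,0,0.0005,-0.003,0,1,0,0.0005,-0.003,0])

```text
t: 7.83
ee_pos: [0.5456, 0.1442, 0.1272]
tool_rot: [-3.14, -0.0, 1.349]
force: [7.5, 2.1, -16.7]
finger_gap: 0.0107
finger_force: 58.8
```

```bash
python3 st.py
```

```text
7.83 [0.5456 0.1442 0.1272] [-3.14  -0.     1.349] [  7.5   2.1 -16.7] 0.0107 58.8
box [-64.4  -0.3 127.2] Fbox [  6.8   3.7 -16.7] turn -0.23
```

arm_command(rows=[1,0,0,-0.0003,0,1,0,0,-0.0006,0,1,0,0,-0.0009,0,1,0,0,-0.0012,0,1,0,0,-0.0015,0,1,0,0,-0.0015,0])

```text
t: 8.33
ee_pos: [0.546, 0.1442, 0.1289]
tool_rot: [-3.141, -0.001, 1.348]
force: [8.9, 1.0, -15.0]
finger_gap: 0.0107
finger_force: 58.9
```

```bash
python3 st.py
```

```text
8.33 [0.546  0.1442 0.1289] [-3.141e+00 -1.000e-03  1.348e+00] [  8.9   1.  -15. ] 0.0107 58.9
box [-64.1  -0.2 128.9] Fbox [  8.5   2.9 -15. ] turn -0.24
```

arm_command(rows=[1,0,0.0003,-0.0005,0,1,0,0.0006,-0.001,0,1,0,0.0008,-0.0015,0,1,0,0.001,-0.002,0,1,0,0.0012,-0.0025,0,1,0,0.0014,-0.003,0,1,0,0.0016,-0.0035,0,1,0,0.0018,-0.004,0,1,0,0.0018,-0.004,0])

```text
t: 9.08
ee_pos: [0.5468, 0.1439, 0.1331]
tool_rot: [-3.14, -0.0, 1.349]
force: [4.6, 1.6, -10.0]
finger_gap: 0.0107
finger_force: 59.4
```

```bash
python3 st.py
```

```text
9.08 [0.5468 0.1439 0.1331] [-3.14  -0.     1.349] [  4.6   1.6 -10. ] 0.0107 59.4
box [-63.2  -0.3 133.1] Fbox [  4.1   2.6 -10. ] turn -0.23
```

arm_command(rows=[1,0,0.0003,-0.001,0,1,0,0.0006,-0.002,0,1,0,0.0008,-0.003,0,1,0,0.001,-0.004,0,1,0,0.0013,-0.005,0,1,0,0.0016,-0.006,0,1,0,0.0019,-0.007,0,1,0,0.0022,-0.008,0,1,0,0.0022,-0.008,0])

```text
t: 9.83
ee_pos: [0.5491, 0.1434, 0.1421]
tool_rot: [-3.141, 0.0, 1.349]
force: [4.4, 1.2, -7.9]
finger_gap: 0.0107
finger_force: 62.2
```

```bash
python3 st.py
```

```text
9.83 [0.5491 0.1434 0.1421] [-3.141  0.     1.349] [ 4.4  1.2 -7.9] 0.0107 62.2
box [-60.9  -0.3 142.1] Fbox [ 4.1  2.1 -7.9] turn -0.23
```

arm_command(rows=[1,0,0.0003,-0.001,0,1,0,0.0006,-0.002,0,1,0,0.001,-0.003,0,1,0,0.0014,-0.004,0,1,0,0.0018,-0.005,0,1,0,0.002,-0.006,0,1,0,0.002,-0.006,0,1,0,0.002,-0.006,0,1,0,0.002,-0.006,0])

```text
t: 10.58
ee_pos: [0.5509, 0.143, 0.1484]
tool_rot: [-3.141, 0.0, 1.349]
force: [1.4, 1.9, -8.8]
finger_gap: 0.011
finger_force: 66.7
```

```bash
python3 st.py;  python3 -c "
from h import *
import cv2
a=optics.camera('scene')[190:290,290:440];cv2.imwrite('pics/s4.png',cv2.resize(a,None,fx=5,fy=5,interpolation=cv2.INTER_CUBIC))
cv2.imwrite('pics/w4.png',optics.camera('wrist'))"
```

```text
10.58 [0.5509 0.143  0.1484] [-3.141  0.     1.349] [ 1.4  1.9 -8.8] 0.011 66.7
box [-59.   -0.3 148.4] Fbox [ 1.   2.1 -8.8] turn -0.22
```

View pics/w4.png

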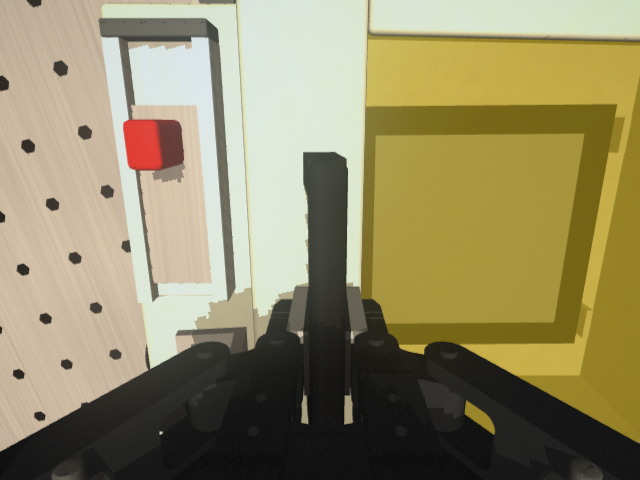

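View pics/s4.png

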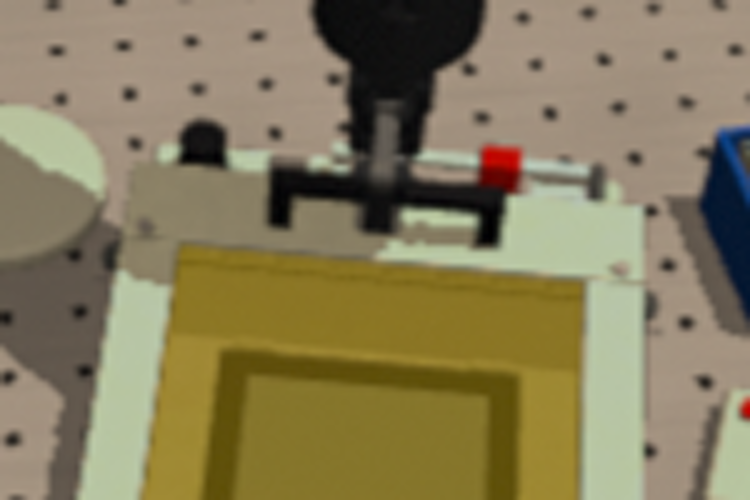

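The wrist view shows the bar held between the pads, and the red lock still at its left stop. The scene crop shows the bar's upper edge running from (272,160) to (505,188), raised from before. I'll check the opening from these pixels.

Run:
```python
from h import *
b=np.load("b.npy")
def pt(P,e):
    t=np.arcsin(e/233);P=np.array(P,float)-[140,0,84];return np.array([P[0]*np.cos(t)+P[2]*np.sin(t)+140,P[1],-P[0]*np.sin(t)+P[2]*np.cos(t)+84])
for e in(0,15,20,25,30):print(e,proj("scene",box2w(b,[pt((-71,-56,132),e),pt((-71,56,132),e)])).round(1).tolist())
print([[290+272/5,190+160/5],[290+505/5,190+188/5]]);s=ctrl.sense();print(s["t"],s["ee_pos"],s["joint_velocities"].round(3))
```

```text
0 [[342.6, 226.7], [389.3, 230.7]]
15 [[342.6, 224.0], [389.8, 228.0]]
20 [[342.6, 223.1], [390.0, 227.2]]
25 [[342.6, 222.3], [390.2, 226.4]]
30 [[342.6, 221.5], [390.4, 225.6]]
[[344.4, 222.0], [391.0, 227.6]]
10.6833 [0.55093216 0.14296455 0.14838162] [ 0.001  0.    -0.002 -0.002 -0.001  0.001  0.   ]
```

```bash
python3 -c "
from bench import ctrl
print(ctrl.job_done())"
```

```text
the job is handed in; nothing more can be done
None
```

The job is handed in: I pushed the lock left to its open end stop, broke the lid free of the gasket, and left the arm holding it still by the handle with its front edge about 25 mm up. That height comes from the arm's position, and the scene camera agrees only to within about 5 mm.

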